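# Lock a candle mould into its holder

### The arm

A 7-joint arm with a two-finger parallel gripper is mounted at the origin on the work surface. World frame = base frame: x ahead of the robot, y to its left, z up, the work surface at z = 0. Lengths are in m, angles in rad, forces in N, time in s.
With the tool pointing down it reaches from about 0.4 to 0.85 m from the base axis. Payload 10.4 kg.
Tool frame: the origin (TCP) lies on the centre line of the jaws, within the pads' length; the fingertips stand 14 mm ahead of it and the grasp point (between the pads) lies 5 mm behind it; z points along the fingers, y is the line along which they close (so a half turn about z gives the same grasp; the last joint's range is limited). The gripper opens to 85 mm and grips with 20 to 120 N. Pads are 22 mm wide; open, the fingers measure 114 mm over their backs; the gripper's body (76 mm by 85 mm) begins 54 mm behind the grasp point. The pads swing forward as they close: fully open they stand 13 mm farther back than shut.
Start: joints at [-1.264, 0.332, -0.065, 1.46, 0.022, 1.35, -0.088], TCP at [0.202, 0.591, 0.245] pointing down, gripper open.
Joint ranges: [-2.6, 2.6], [-0.5, 2.12], [-1.47, 1.34], [0.16, 2.42], [-1.27, 4.41], [0.06, 2.06], [-2.6, 2.6]. Speed limits (rad/s): [2.22, 2.22, 2.79, 2.79, 3.14, 3.14, 3.14].

### API

Orientations are given as [roll, pitch, yaw] about the fixed x, y, z axes, in that order (R = Rz(yaw) Ry(pitch) Rx(roll)).
In Python, from cell import get_obs, viewer, order gives the robot as it stands.
- The arm moves only by the tool carry_out, never from a script. Its argument "steps" is one flat list of numbers, 7 for each row, row after row: the turn, a rotation vector about the tool's x, y, z in units of 5 degrees (1.0 is 5 degrees), then the shift along the tool's x, y, z in units of 30 mm (1.0 is 30 mm), then the opening, from -1 (shut) to 1 (fully open). In form: [wx, wy, wz, dx, dy, dz, fingers, wx, wy, wz, dx, dy, dz, fingers, ...]. A call has 1 to 20 rows; each row is the pose to reach, as a shift and turn from the pose commanded when the call began, along the tool's axes at that moment; what a row does not reach only later rows make up. A row lasts 1/12 s, in which the tool goes at most 41.7 mm and 7.16 degrees, less where a joint would pass 70% of its speed; a pose out of reach is approached as far as the arm can. A call with a gripper value outside its range is refused whole. The fingers move at their own pace and stop on an object; "force" is the grip in N (left out, the last holds). Time passes only in rows, so rows that repeat a pose let the fingers close. It gives the time, the measured TCP pose, the force, the opening and the grip force at its end, in the units of the state.
- get_obs(): the state, without advancing time (a new reading comes with each control period).
- viewer.grab_frame(name): name is "side" or "top"; returns a dict with "image" (480x640x3 uint8, red, green, blue), "camera_matrix" (3x3 intrinsics, pixels), "world_to_cam" (4x4, takes a point from world to camera coordinates). Camera axes: x right, y up, looking along -z (the intrinsics and any distortion apply to the point x, -y, -z); pixel columns grow to the right and rows downward; lengths in m; the calibration is good to about 2 mm. A picture is of the moment at which its call begins. There is no depth.
- order.close_job(): hands the job in; it is judged then, once.
The state is a dict: "time": time; "qpos": joint angles; "qd": joint speeds; "tau": joint torques, N m; "tool_pos": TCP position; "orientation": TCP orientation; "ft_force": force on the tool from outside, world axes, zero at the start; "torque": the same for the moment, N m; "finger_gap": finger opening in m; "grasp_force": force on a finger pad.
Only numpy, scipy, OpenCV 4.12 (cv2) and the standard library are available. Lean on these libraries where they do the work, as an engineer would, in place of code of your own. Each camera call takes 0.05 s, during which the arm holds its last target. There are 200 camera calls.

### The job

Stand the tall, narrow, empty metal candle mould upright in the open bay of the mould holder, between the end plate and the sliding stop, and let go of it. Then pull up the lock knob on top of the sliding section, slide the section one hole along the rail towards the mould and let the pin drop fully home in that next hole; finish while still holding the knob, with the pin fully in. Leave the spool, the wide tin and the jar standing where they are.

Things in the scene. Friction and masses are not known exactly. Their poses are not given: they have to be found in the camera images.
- mould: Loose candle mould: a plain open-topped aluminium cylinder, 60 mm outside diameter, 120 mm tall, 3 mm wall, about 0.25 kg, standing upright and empty on the table. Origin: centre of its underside, z up along its axis.
- holder: Mould holder fixed to the table (place and yaw vary). Origin: centre of the underside of its plywood base, 190 (x) by 260 (y) by 12 mm thick. Bay: channel along y, axis at x = -35 mm, between two side walls with inner faces 72 mm apart, 6 mm thick, y = -62 to +93 mm, tops 45 mm above the table. Rail along y at x = +45 mm. z up.
- bay (a point): Point fixed to the holder on the floor of the bay, 12 mm above the table, at holder x = -35, y = +45 mm: on the bay's axis, 40 mm from the end plate and 65 mm from the stop at the start. A good place for the centre of the mould's underside. Axes as the holder.
- next_hole (a point): Mouth of the next hole, on top of the rail, at holder x = +45, y = 0, z = 74 mm: the knob must end straight above it. The rail is a 24 mm square tube along y with 11 mm holes from above at y = -80, -40, 0 and +40 mm; the section starts locked at -40. At both rail ends (y = +-107 mm) dark feet 16 mm long rise to 76 mm. Axes as the holder.
- knob: Black round lock knob, upright cylinder 24 mm diameter, 26 mm tall, on the sliding section; origin at its centre, 113 mm above the table when the pin is home. z up, axes as the holder. Below it is a 10 mm stem and an 18 mm wide steel barrel whose top is 94 mm above the table. It moves with both joints below.
- section (a joint): Slide of the dark steel tube section (36 by 50 mm along y, top 80 mm above the table) along the rail, in m: 0 at the start hole, growing towards the holder's +y (towards the end plate and mould); the next hole is at 0.040. Range -0.045 to 0.085, friction about 2 N. Locked within about 1.5 mm of a hole while the pin is in.
- plunger (a joint): Lift of the lock pin and knob, in m: 0 when the pin is fully home, range 0 to 0.016. A spring pulls it down with about 4 N at 0 and 8 N at 0.016. The pin reaches 10 mm into the hole: above 0.011 the section slides freely. Between holes the pin rests on the rail at about 0.010 and drops in by itself over a hole.
- spool: Bystander: spool of white twine standing upright, 64 mm diameter, 100 mm tall. Origin: centre of its underside.
- tin: Bystander: wide short steel tin filled with white wax, 82 mm diameter, 75 mm tall. Origin: centre of its underside.
- jar: Bystander: amber glass jar with a steel lid, 60 mm diameter, 85 mm tall. Origin: centre of its underside.
- end_plate (a point): Top of the inner face of the bay's fixed end plate, on the bay's axis: holder x = -35, y = +85, z = 60 mm. Axes as the holder.
- stop (a point): Middle of the top edge of the sliding stop plate, on its face towards the mould, 68 mm above the table; it moves with the section. Starts at holder x = -35, y = -20 mm (bay 105 mm long); one hole on it is at y = +20 mm (bay 65 mm long). The plate is 66 mm wide; an arm joins it to the section over the wall, top 68 mm. It pushes along a mould in its way.

How it is judged:
On the way, in this order (a step that is already met when the one before it is completed fails the run):
1. the mould stands upright on the floor of the bay, let go, with the section still locked in its first hole (x of mould in the frame of holder between -0.044 and -0.026 m and y of mould in the frame of holder between 0.005 and 0.06 m and z of mould in the frame of holder below 0.016 m and angle between mould's own z axis and vertical below 0.08 rad and contact force between the fingers and mould below 0.3 N and value of joint section below 0.006 m and value of joint plunger below 0.004 m), for 0.2 s.
2. the lock pin is pulled clear of its first hole (value of joint plunger above 0.0095 m and value of joint section below 0.03 m), for 0.05 s.
At the end, for the whole second after the job is handed in: The section stands at the next hole (joint within 3.5 mm of 0.040) with the pin home (plunger under 3 mm), the fingers still hold the knob (over 2 N of contact), and the mould stands upright (within 0.08 rad) and still on the bay floor between stop and end plate, not touched by the fingers (value of joint section between 0.0365 and 0.0435 m and value of joint plunger below 0.003 m and contact force between the fingers and knob above 2 N and contact force between the fingers and mould below 0.3 N and x of mould in the frame of holder between -0.044 and -0.026 m and y of mould in the frame of holder between 0.045 and 0.06 m and z of mould in the frame of holder below 0.016 m and angle between mould's own z axis and vertical below 0.08 rad and linear speed of mould below 0.02 m/s); the arm keeps its last pose, push and grip.
It fails at once if a bystander is shifted by more than 25 mm or knocked over (distance of any of spool, tin, jar from where it was at the start of the episode above 0.025 m or angle between any of spool, tin, jar's own z axis and vertical above 0.4 rad).
It also fails if it takes over 48 s, if anything falls off the work surface, if the arm or the gripper's body presses on something with over 40 N, if the wrist force passes 120 N, or if a joint passes its speed limit or range.

## Working session

There is one attempt and no reset: what is moved stays moved. The work goes in short steps, Python scripts to look and compute and a tool call to move; the robot and the scene stay as the last step left them, time stands still between calls to the robot, and variables do not carry over. Pictures are saved under pics/ and viewed, at most 10 in all, crops included, and the job is handed in when it is done.

Besides the shell and the picture viewer there is one more tool, called after "Emit:" by a JSON object that holds its "method" and its "body". carry_out: Moves the arm, as the interface text tells. Its arguments: {"type":"object","properties":{"steps":{"type":"array","items":{"type":"number"}},"force":{"type":"number"}},"required":["steps"]}

```bash
ls; mkdir -p pics
python3 - <<'E'
from cell import get_obs, viewer
import cv2,pickle
o=get_obs();print({k:o[k] for k in('time','tool_pos','orientation','finger_gap')})
for n in('side','top'):
    f=viewer.grab_frame(n);cv2.imwrite(f'pics/{n}0.png',f['image'][:,:,::-1]);pickle.dump(f,open(f'{n}0.pkl','wb'));print(f['camera_matrix'],f['world_to_cam'],[k for k in f])
E
```

```text
pics
{'time': 0.0, 'tool_pos': array([0.20231354, 0.5909727 , 0.24451936]), 'orientation': array([-3.14015736e+00,  1.01169403e-04,  2.81179743e+00]), 'finger_gap': 0.0856770505590343}
[[609.57860647   0.         316.22719521]
 [  0.         609.57860647 237.11552216]
 [  0.           0.           1.        ]] [[ 0.93339477 -0.35852424 -0.01531608 -0.46025945]
 [ 0.2243262   0.54964143  0.80471862 -0.2298537 ]
 [-0.28009278 -0.75455595  0.59345881 -1.00294633]
 [ 0.          0.          0.          1.        ]] ['image', 'camera_matrix', 'world_to_cam']
[[615.53340097   0.         314.14950919]
 [  0.         615.53340097 232.92178975]
 [  0.           0.           1.        ]] [[ 0.02444065 -0.99967463  0.00729974  0.06720123]
 [ 0.99030306  0.02520912  0.13661751 -0.51490821]
 [-0.13675708  0.00388993  0.99059698 -1.03890072]
 [ 0.          0.          0.          1.        ]] ['image', 'camera_matrix', 'world_to_cam']
```

View pics/top0.png

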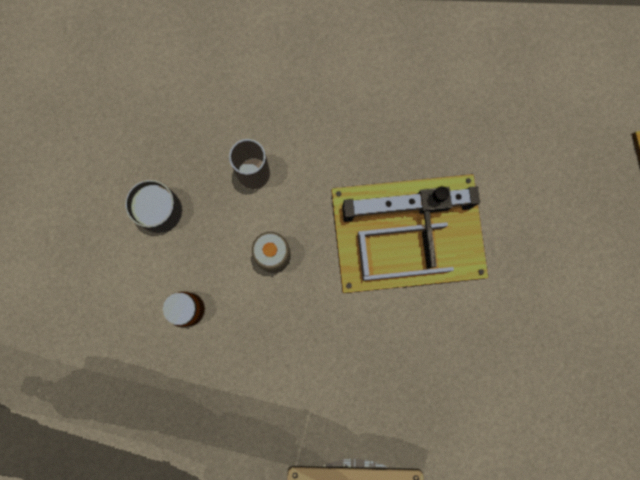

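View pics/side0.png

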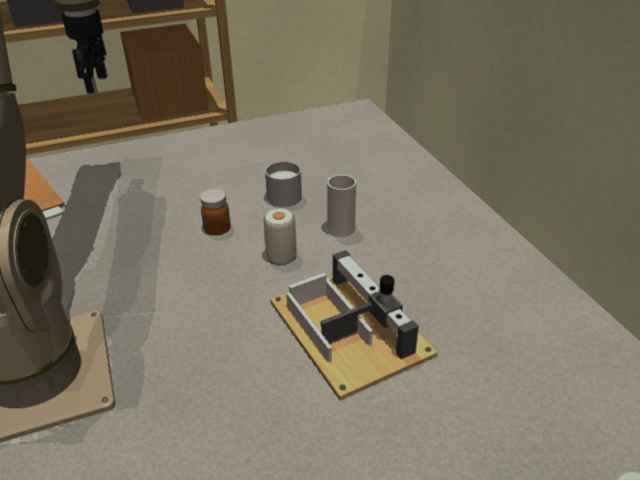

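Top view: mould rim about (248,157), knob about (441,195), and base corners about (333,188), (474,177), (486,279) and (343,292). Spool is at (270,250), tin at (153,206), jar at (181,309). In the side view the mould is at (342,207) and the knob at (387,285). I'll zoom in to get finer pixel positions.

Run:
```python
import cv2
a=cv2.imread('pics/top0.png')[135:300,225:491];cv2.imwrite('pics/top0c.png',cv2.convertScaleAbs(cv2.resize(a,None,fx=3,fy=3,interpolation=cv2.INTER_CUBIC),alpha=1.4))
a=cv2.imread('pics/side0.png')[165:400,260:445];cv2.imwrite('pics/side0c.png',cv2.convertScaleAbs(cv2.resize(a,None,fx=2.5,fy=2.5,interpolation=cv2.INTER_CUBIC),alpha=1.3))
```

```text
(no output)
```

View pics/top0c.png

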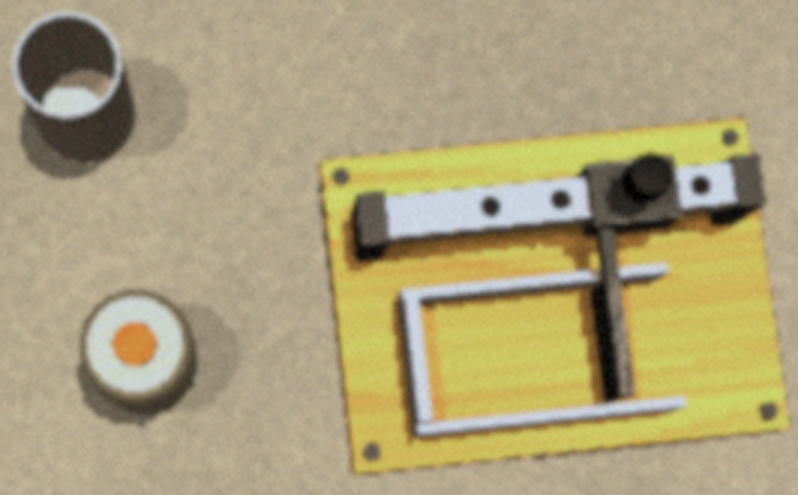

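View pics/side0c.png

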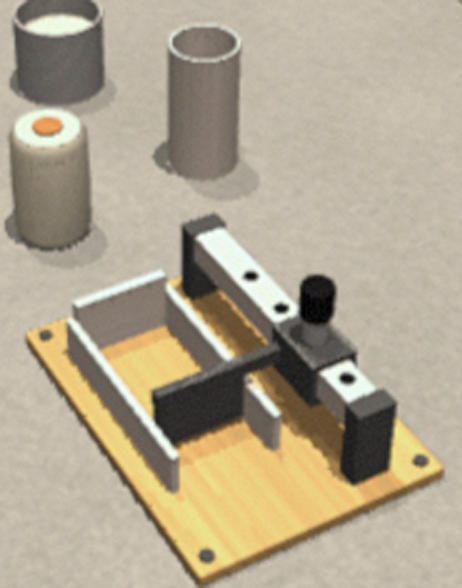

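```bash
cat > h.py <<'E'
import numpy as np,pickle,cv2
from scipy.optimize import least_squares
F={n:pickle.load(open(n+'0.pkl','rb')) for n in('top','side')}
def P(n):
    f=F[n];D=np.diag([1,-1,-1]);return f['camera_matrix']@D@f['world_to_cam'][:3]
def proj(n,X):
    q=P(n)@np.append(X,1);return q[:2]/q[2]
t=lambda u,v:np.array([225+(u+.5)/3-.5,135+(v+.5)/3-.5])
s=lambda u,v:np.array([260+(u+.5)/2.5-.5,165+(v+.5)/2.5-.5])
def tri(a,b):
    X=cv2.triangulatePoints(P('top'),P('side'),a.reshape(2,1),b.reshape(2,1)).ravel();X=X[:3]/X[3]
    return X.round(4),np.abs(np.r_[proj('top',X)-a,proj('side',X)-b]).max().round(2)
E
python3 - <<'E'
from h import *
for n,a,b in [('rim',t(68,66),s(204,44)),('knobtop',t(650,176),s(318,285)),('h40',t(491,206),s(251,275)),('h0',t(561,199),s(281,308)),('h-80',t(701,185),s(347,379)),('spooltop',t(135,345),s(47,127)),('cL',t(355,474),s(27,336)),('cB',t(788,428),s(202,583)),('cR',t(745,120),s(441,471)),('tin',np.array([153,205.]),np.array([283.,171])),('jar',np.array([180,309.]),np.array([213.,197]))]: print(n,*tri(a,b))
obs=[('top',t(322,161),(95,130,12)),('top',t(745,120),(95,-130,12)),('top',t(788,428),(-95,-130,12)),('top',t(355,474),(-95,130,12)),
('side',s(27,336),(-95,130,12)),('side',s(202,583),(-95,-130,12)),('side',s(441,471),(95,-130,12))]
for y,a,b in[(40,t(491,206),s(251,275)),(0,t(561,199),s(281,308)),(-80,t(701,185),s(347,379))]: obs+=[('top',a,(45,y,74)),('side',b,(45,y,74))]
obs+=[('top',t(650,176),(45,-40,126)),('side',s(318,285),(45,-40,126))]
def W(p,l):
    c,q=np.cos(p[3]),np.sin(p[3]);l=np.array(l)/1e3;return np.array([p[0]+c*l[0]-q*l[1],p[1]+q*l[0]+c*l[1],p[2]+l[2]])
r=lambda p:np.concatenate([proj(n,W(p,l))-u for n,u,l in obs])
S=least_squares(r,[.55,-.15,0,.1],loss='soft_l1');print(S.x.round(4),r(S.x).reshape(-1,2).round(1).tolist())
for n,l in dict(bay=(-35,45,12),next=(45,0,74),knob=(45,-40,113),stop=(-35,-20,68),plate=(-35,85,60)).items():print(n,W(S.x,l).round(4))
# mould fit
R=least_squares(lambda p:np.r_[proj('top',[p[0],p[1],.12])-t(68,66),proj('side',[p[0],p[1],.12])-s(204,44)],[.65,.2]);print(R.x,R.fun)
E
```

```text
rim [0.6242 0.1924 0.1201] 0.0
knobtop [ 0.5708 -0.1232  0.1261] 0.38
h40 [ 0.561  -0.0439  0.0764] 0.03
h0 [ 0.566  -0.0834  0.0758] 0.11
h-80 [ 0.5762 -0.1627  0.0752] 0.11
spooltop [0.4744 0.152  0.102 ] 0.06
cL [0.4119 0.0264 0.0096] 0.22
cB [ 0.4453 -0.2297  0.0069] 0.11
cR [ 0.6298 -0.2053  0.0096] 0.43
tin [0.5485 0.3523 0.0775] 0.44
jar [0.3755 0.2964 0.0834] 0.11
[ 0.5216 -0.0894 -0.0007  0.1287] [[-1.1, -0.5], [0.6, -1.2], [1.2, 0.5], [-0.5, 0.5], [-1.1, -0.8], [-0.7, -1.2], [2.2, -0.9], [-0.2, 0.3], [0.0, 1.3], [-0.2, 0.3], [0.2, 1.1], [-0.2, 0.2], [0.3, 0.9], [0.0, -0.6], [-0.1, 0.4]]
bay [ 0.4811 -0.0492  0.0113]
next [ 0.5662 -0.0836  0.0733]
knob [ 0.5713 -0.1233  0.1123]
stop [ 0.4894 -0.1137  0.0673]
plate [ 0.4759 -0.0096  0.0593]
[0.62417388 0.19246595] [-0.01050213  0.00026252  0.00581701  0.02270608]
```

```bash
cat >> h.py <<'E'
from scipy.spatial.transform import Rotation as Ro
def mv(pos,rpy,tgt,yaw):
    R=Ro.from_euler('xyz',rpy);T=Ro.from_euler('xyz',[np.pi,0,yaw])
    return ((R.inv()*T).as_rotvec(degrees=True)/5).round(3),(R.inv().apply(np.array(tgt)-pos)/.03).round(3)
E
python3 - <<'E'
from h import *
from cell import get_obs
o=get_obs();p,q=o['tool_pos'],o['orientation']
print(mv(p,q,[.624,.1924,.2],np.pi+.1287))
E
```

```text
(array([-1.400e-02, -3.000e-03, -5.254e+00]), array([-17.602,  -8.018,   1.498]))
```

Emit:
{"method": "carry_out", "body": {"steps": [0, 0, -1.3, -2, -0.9, 0.2, 1, 0, 0, -2.6, -5, -2.3, 0.6, 1, 0, 0, -3.9, -9, -4.1, 1, 1, 0, 0, -5.25, -13, -5.9, 1.5, 1, 0, 0, -5.25, -17.6, -8.02, 1.5, 1, 0, 0, -5.25, -17.6, -8.02, 1.5, 1, 0, 0, -5.25, -17.6, -8.02, 1.5, 1, 0, 0, -5.25, -17.6, -8.02, 1.5, 1, 0, 0, -5.25, -17.6, -8.02, 1.5, 1, 0, 0, -5.25, -17.6, -8.02, 1.5, 1, 0, 0, -5.25, -17.6, -8.02, 1.5, 1, 0, 0, -5.25, -17.6, -8.02, 1.5, 1, 0, 0, -5.25, -17.6, -8.02, 1.5, 1, 0, 0, -5.25, -17.6, -8.02, 1.5, 1, 0, 0, -5.25, -17.6, -8.02, 1.5, 1, 0, 0, -5.25, -17.6, -8.02, 1.5, 1, 0, 0, -5.25, -17.6, -8.02, 1.5, 1, 0, 0, -5.25, -17.6, -8.02, 1.5, 1, 0, 0, -5.25, -17.6, -8.02, 1.5, 1, 0, 0, -5.25, -17.6, -8.02, 1.5, 1], "force": 30}}

```text
time: 1.77
tool_pos: [0.6234, 0.194, 0.2006]
orientation: [3.141, 0.0, -3.011]
ft_force: [-1.0, 0.5, 0.2]
finger_gap: 0.0853
grasp_force: 0.0
```

Emit:
{"method": "carry_out", "body": {"steps": [0, 0, 0, 0, 0, 0, 1, 0, 0, 0, 0, 0, 0, 1, 0, 0, 0, 0, 0, 0.8, 1, 0, 0, 0, 0, 0, 1.6, 1, 0, 0, 0, 0, 0, 2.4, 1, 0, 0, 0, 0, 0, 3.17, 1, 0, 0, 0, 0, 0, 3.17, 1, 0, 0, 0, 0, 0, 3.17, 1, 0, 0, 0, 0, 0, 3.17, 1]}}

```text
time: 2.52
tool_pos: [0.6247, 0.193, 0.1068]
orientation: [3.141, 0.002, -3.013]
ft_force: [-0.6, 1.1, -0.1]
finger_gap: 0.0859
grasp_force: 0.0
```

Run:
```python
from cell import viewer
import cv2,numpy as np
a=viewer.grab_frame('top')['image'][:,:,::-1][80:260,150:350];b=viewer.grab_frame('side')['image'][:,:,::-1][100:280,240:440]
cv2.imwrite('pics/g1.png',cv2.convertScaleAbs(np.hstack([cv2.resize(x,(400,360)) for x in(a,b)]),alpha=1.3))
```

```text
(no output)
```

View pics/g1.png

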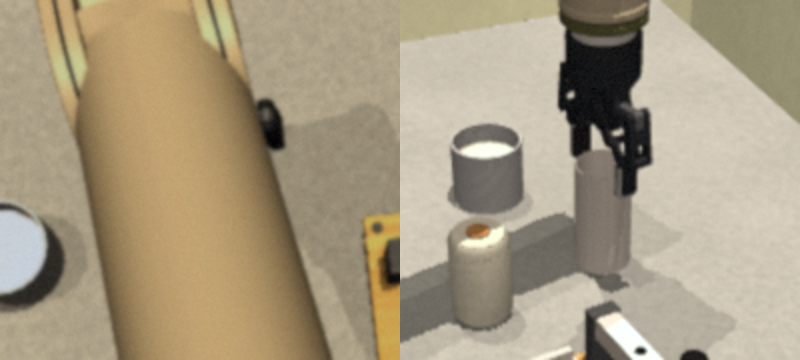

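The fingers straddle the mould: in the side half, the pads sit at about (580,135) and (630,180), on both sides of the rim. I'll close them.

Emit:
{"method": "carry_out", "body": {"steps": [0, 0, 0, 0, 0, 0, 0.4, 0, 0, 0, 0, 0, 0, 0.2, 0, 0, 0, 0, 0, 0, 0, 0, 0, 0, 0, 0, 0, 0, 0, 0, 0, 0, 0, 0, 0, 0, 0, 0, 0, 0, 0, 0, 0, 0, 0, 0, 0, 0, 0, 0, 0, 0, 0, 0, 0, 0, 0, 0, 0, 0, 0, 0, 0, 0, 0, 0, 0, 0, 0, 0], "force": 30}}

```text
time: 3.45
tool_pos: [0.6246, 0.193, 0.1066]
orientation: [3.141, 0.002, -3.013]
ft_force: [-1.0, -0.6, 6.4]
finger_gap: 0.0594
grasp_force: 32.3
```

Run:
```python
from h import *
from cell import get_obs
o=get_obs();p,q=o['tool_pos'],o['orientation'];print(p,q,o['finger_gap'],o['grasp_force'],o['qpos'])
p=[.624,.1924,.105];q=[np.pi,0,np.pi+.1287]
print(mv(p,q,[.624,.1924,.2],np.pi+.1287),mv(p,q,[.4811,-.0492,.2],np.pi+.1287),mv(p,q,[.4811,-.0492,.1175],np.pi+.1287))
```

```text
[0.62455933 0.19297717 0.10655043] [ 3.14094539e+00  1.63881347e-03 -3.01327152e+00] 0.059414750957105314 32.34606133773923 [-0.50886736  0.49686228  0.18583283  1.54635768 -0.09900515  1.10583935
  1.39839386]
(array([0., 0., 0.]), array([ 0.   ,  0.   , -3.167])) (array([0., 0., 0.]), array([ 5.758, -7.375, -3.167])) (array([0., 0., 0.]), array([ 5.758, -7.375, -0.417]))
```

Emit:
{"method": "carry_out", "body": {"steps": [0, 0, 0, 0, 0, -0.6, 0, 0, 0, 0, 0, 0, -1.4, 0, 0, 0, 0, 0, 0, -2.4, 0, 0, 0, 0, 0, 0, -3.67, 0, 0, 0, 0, 0.8, -1, -3.67, 0, 0, 0, 0, 1.6, -2, -3.67, 0, 0, 0, 0, 2.4, -3, -3.67, 0, 0, 0, 0, 3.2, -4, -3.67, 0, 0, 0, 0, 4, -5, -3.67, 0, 0, 0, 0, 4.6, -6, -3.67, 0, 0, 0, 0, 5.2, -6.8, -3.67, 0, 0, 0, 0, 5.6, -7.2, -3.67, 0, 0, 0, 0, 5.76, -7.38, -3.67, 0, 0, 0, 0, 5.76, -7.38, -3.67, 0, 0, 0, 0, 5.76, -7.38, -3.67, 0, 0, 0, 0, 5.76, -7.38, -3.67, 0, 0, 0, 0, 5.76, -7.38, -3.67, 0]}}

```text
time: 4.87
tool_pos: [0.4816, -0.0475, 0.2151]
orientation: [3.142, -0.0, -3.011]
ft_force: [1.0, 0.2, -2.4]
finger_gap: 0.0596
grasp_force: 33.7
```

Run:
```python
from cell import viewer,get_obs
import cv2,numpy as np
o=get_obs();print(o['tool_pos'],o['orientation'],o['grasp_force'])
b=viewer.grab_frame('side')['image'][:,:,::-1][160:400,240:440]
cv2.imwrite('pics/g2.png',cv2.convertScaleAbs(cv2.resize(b,None,fx=2.5,fy=2.5),alpha=1.3))
```

```text
[ 0.48155262 -0.04754082  0.21511188] [ 3.14152923e+00 -2.12072960e-04 -3.01098184e+00] 33.679474890232086
```

View pics/g2.png

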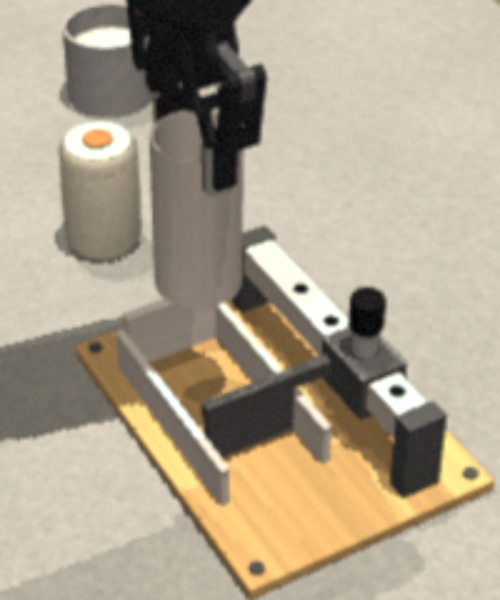

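The mould hangs upright, its bottom at about (197,300), above the bay between the walls. I'll lower it.

Emit:
{"method": "carry_out", "body": {"steps": [0, 0, 0, 0, 0.13, 0, 0, 0, 0, 0, 0, 0.13, 0.6, 0, 0, 0, 0, 0, 0.13, 1.2, 0, 0, 0, 0, 0, 0.13, 1.8, 0, 0, 0, 0, 0, 0.13, 2.3, 0, 0, 0, 0, 0, 0.13, 2.7, 0, 0, 0, 0, 0, 0.13, 3, 0, 0, 0, 0, 0, 0.13, 3.1, 0, 0, 0, 0, 0, 0.13, 3.15, 0, 0, 0, 0, 0, 0.13, 3.15, 0, 0, 0, 0, 0, 0.13, 3.15, 0, 0, 0, 0, 0, 0.13, 3.15, 0]}}

```text
time: 5.92
tool_pos: [0.481, -0.045, 0.1215]
orientation: [3.141, 0.001, -3.013]
ft_force: [0.5, -0.3, -2.0]
finger_gap: 0.0592
grasp_force: 33.7
```

Emit:
{"method": "carry_out", "body": {"steps": [0, 0, 0, 0, 0, 0.04, 0, 0, 0, 0, 0, 0, 0.07, 0, 0, 0, 0, 0, 0, 0.1, 0, 0, 0, 0, 0, 0, 0.1, 0, 0, 0, 0, 0, 0, 0.1, 0, 0, 0, 0, 0, 0, 0.1, 0]}}

```text
time: 6.42
tool_pos: [0.4809, -0.0451, 0.1185]
orientation: [3.141, 0.001, -3.013]
ft_force: [-3.0, 0.1, 5.5]
finger_gap: 0.059
grasp_force: 34.3
```

Emit:
{"method": "carry_out", "body": {"steps": [0, 0, 0, 0, 0, 0, 0.45, 0, 0, 0, 0, 0, 0, 0.6, 0, 0, 0, 0, 0, 0, 0.8, 0, 0, 0, 0, 0, 0, 1, 0, 0, 0, 0, 0, 0, 1, 0, 0, 0, 0, 0, 0, 1, 0, 0, 0, 0, 0, 0, 1, 0, 0, 0, 0, 0, -0.5, 1, 0, 0, 0, 0, 0, -1.2, 1, 0, 0, 0, 0, 0, -2.2, 1, 0, 0, 0, 0, 0, -2.7, 1, 0, 0, 0, 0, 0, -2.7, 1, 0, 0, 0, 0, 0, -2.7, 1]}}

```text
time: 7.5
tool_pos: [0.4809, -0.0451, 0.1993]
orientation: [3.141, 0.002, -3.013]
ft_force: [-0.2, -0.6, -0.7]
finger_gap: 0.0853
grasp_force: 0.0
```

Run:
```python
from h import *
from cell import get_obs,viewer
o=get_obs();p,q=o['tool_pos'],o['orientation'];print(p,q,o['finger_gap'],o['qpos'])
print(mv(p,q,[.5713,-.1233,.2],np.pi+.1287))
b=viewer.grab_frame('side')['image'][:,:,::-1][160:400,240:440]
cv2.imwrite('pics/g3.png',cv2.convertScaleAbs(cv2.resize(b,None,fx=2.5,fy=2.5),alpha=1.3))
for n,l in[('rim at bay',.132)]: print((proj('side',[.481,-.0465,.132])-[240,160])*2.5,(proj('side',[.481,-.0465,.012])-[240,160])*2.5)
```

```text
[ 0.4808847  -0.04505663  0.19927475] [ 3.14141731e+00  1.66926174e-03 -3.01317819e+00] 0.085301404301708 [-0.31403942  0.04091395  0.32295837  1.90452028 -0.01437813  1.19667684
  1.71311136]
(array([ 0.002,  0.019, -0.003]), array([-2.655, -2.973, -0.02 ]))
[195.5569465  254.22034602] [197.78944342 384.56429903]
```

View pics/g3.png

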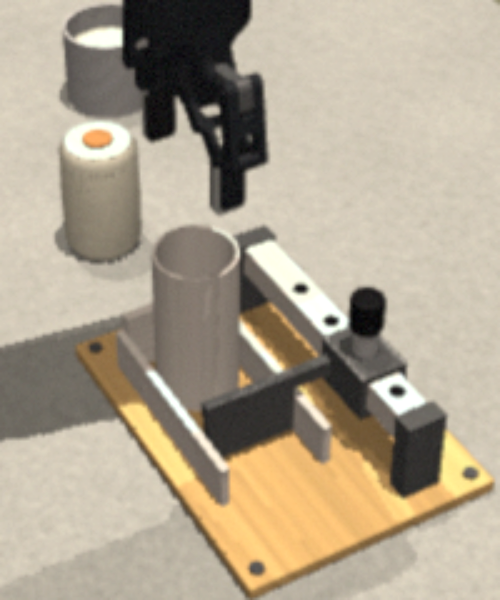

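The mould stands in the bay with its rim centre at (196,254), as projected, and the fingers are clear. Next, the knob.

Emit:
{"method": "carry_out", "body": {"steps": [0, 0, 0, -0.8, -0.9, 0, 0.2, 0, 0, 0, -1.7, -1.9, 0, 0.1, 0, 0, 0, -2.4, -2.7, 0, 0.1, 0, 0.02, 0, -2.66, -2.97, 0, 0.1, 0, 0.02, 0, -2.66, -2.97, 0, 0.1, 0, 0.02, 0, -2.66, -2.97, 0, 0.1, 0, 0.02, 0, -2.66, -2.97, 0, 0.1, 0, 0.02, 0, -2.66, -2.97, 0, 0.1, 0, 0.02, 0, -2.66, -2.97, 0, 0.1]}}

```text
time: 8.3
tool_pos: [0.5706, -0.1224, 0.1988]
orientation: [3.141, -0.002, -3.012]
ft_force: [-0.3, -0.1, -0.5]
finger_gap: 0.0468
grasp_force: 0.0
```

Run:
```python
from h import *
from cell import get_obs
o=get_obs();p,q=o['tool_pos'],o['orientation'];print(p,q,o['finger_gap'],o['qpos'])
print(mv(p,q,[.5713,-.1233,.11],np.pi+.1287))
```

```text
[ 0.5705849  -0.12244847  0.19879273] [ 3.14092174e+00 -1.66895690e-03 -3.01228521e+00] 0.04675067668604267 [-0.19980287  0.27879678  0.39916401  1.65641472 -0.11380912  1.23115068
  1.92381228]
(array([ 0.008, -0.019,  0.007]), array([-0.025, -0.033,  2.96 ]))
```

Emit:
{"method": "carry_out", "body": {"steps": [0, 0, 0, -0.02, -0.03, 0.8, 0.1, 0, 0, 0, -0.02, -0.03, 1.6, 0.1, 0, 0, 0, -0.02, -0.03, 2.2, 0.1, 0, 0, 0, -0.02, -0.03, 2.7, 0.1, 0, 0, 0, -0.02, -0.03, 2.96, 0.1, 0, 0, 0, -0.02, -0.03, 2.96, 0.1, 0, 0, 0, -0.02, -0.03, 2.96, 0.1, 0, 0, 0, -0.02, -0.03, 2.96, 0.1]}}

```text
time: 8.97
tool_pos: [0.5722, -0.1241, 0.1112]
orientation: [-3.141, -0.0, -3.013]
ft_force: [-0.0, 0.1, 0.5]
finger_gap: 0.0472
grasp_force: 0.0
```

Run:
```python
from h import *
from cell import get_obs,viewer
o=get_obs();print(o['tool_pos'],o['ft_force'])
b=viewer.grab_frame('side')['image'][:,:,::-1][200:380,300:460]
cv2.imwrite('pics/g4.png',cv2.convertScaleAbs(cv2.resize(b,None,fx=3,fy=3),alpha=1.5))
```

```text
[ 0.57219256 -0.12410446  0.11120368] [-0.00685005  0.13944787  0.51707291]
```

View pics/g4.png

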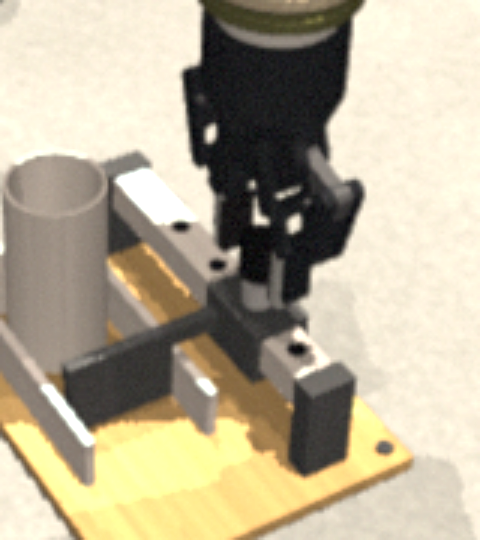

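The fingers straddle the knob at about (265,255), one on each side along the rail. I'll close them.

Emit:
{"method": "carry_out", "body": {"steps": [0, 0, 0, 0, 0, 0, -0.3, 0, 0, 0, 0, 0, 0, -0.7, 0, 0, 0, 0, 0, 0, -0.9, 0, 0, 0, 0, 0, 0, -0.9, 0, 0, 0, 0, 0, 0, -0.9, 0, 0, 0, 0, 0, 0, -0.9, 0, 0, 0, 0, 0, 0, -0.9, 0, 0, 0, 0, 0, 0, -0.9, 0, 0, 0, 0, 0, 0, -0.9], "force": 60}}

```text
time: 9.77
tool_pos: [0.572, -0.1242, 0.1109]
orientation: [-3.142, -0.0, -3.013]
ft_force: [-1.6, 0.3, 6.2]
finger_gap: 0.0226
grasp_force: 58.5
```

Emit:
{"method": "carry_out", "body": {"steps": [0, 0, 0, 0, 0, -0.15, -0.9, 0, 0, 0, 0, 0, -0.3, -0.9, 0, 0, 0, 0, 0, -0.45, -0.9, 0, 0, 0, 0, 0, -0.45, -0.9, 0, 0, 0, 0, 0, -0.45, -0.9, 0, 0, 0, 0, 0, -0.45, -0.9]}}

```text
time: 10.27
tool_pos: [0.5718, -0.1241, 0.1234]
orientation: [-3.141, -0.001, -3.013]
ft_force: [5.5, -0.4, -7.1]
finger_gap: 0.0221
grasp_force: 59.1
```

Emit:
{"method": "carry_out", "body": {"steps": [0, 0, 0, 0, 0, -0.04, -0.9, 0, 0, 0, 0, 0.2, -0.04, -0.9, 0, 0, 0, 0, 0.4, -0.04, -0.9, 0, 0, 0, 0, 0.6, -0.04, -0.9, 0, 0, 0, 0, 0.8, -0.04, -0.9, 0, 0, 0, 0, 0.95, -0.04, -0.9, 0, 0, 0, 0, 1.1, -0.04, -0.9, 0, 0, 0, 0, 1.2, -0.04, -0.9, 0, 0, 0, 0, 1.27, -0.04, -0.9, 0, 0, 0, 0, 1.33, -0.04, -0.9, 0, 0, 0, 0, 1.33, -0.04, -0.9, 0, 0, 0, 0, 1.33, -0.04, -0.9, 0, 0, 0, 0, 1.33, -0.04, -0.9]}}

```text
time: 11.35
tool_pos: [0.5667, -0.0843, 0.1244]
orientation: [3.142, -0.001, -3.013]
ft_force: [5.0, -0.5, -7.8]
finger_gap: 0.0221
grasp_force: 59.1
```

Run:
```python
from h import *
from cell import get_obs
o=get_obs();d=o['tool_pos']-[.572,-.1242,.1109];R=Ro.from_euler('z',.1287);print((R.inv().apply(d)*1e3).round(2),o['ft_force'],o['orientation'])
```

```text
[-0.13 40.25 13.53] [ 4.95534284 -0.51436216 -7.83263317] [ 3.14151061e+00 -1.37687282e-03 -3.01298903e+00]
```

Emit:
{"method": "carry_out", "body": {"steps": [0, 0, 0, 0, 0, 0.12, -0.9, 0, 0, 0, 0, 0, 0.24, -0.9, 0, 0, 0, 0, 0, 0.36, -0.9, 0, 0, 0, 0, 0, 0.45, -0.9, 0, 0, 0, 0, 0, 0.5, -0.9, 0, 0, 0, 0, 0, 0.5, -0.9, 0, 0, 0, 0, 0, 0.5, -0.9, 0, 0, 0, 0, 0, 0.5, -0.9]}}

```text
time: 12.02
tool_pos: [0.5669, -0.0845, 0.1109]
orientation: [3.141, -0.001, -3.013]
ft_force: [-1.3, 0.4, 9.1]
finger_gap: 0.0224
grasp_force: 61.2
```

Run:
```python
from h import *
from cell import get_obs,viewer
o=get_obs();d=o['tool_pos']-[.572,-.1242,.1109];R=Ro.from_euler('z',.1287);print((R.inv().apply(d)*1e3).round(2),o['ft_force'],o['grasp_force'])
b=viewer.grab_frame('side')['image'][:,:,::-1][200:380,280:460]
cv2.imwrite('pics/g5.png',cv2.convertScaleAbs(cv2.resize(b,None,fx=3,fy=3),alpha=1.5))
```

```text
[5.e-02 4.e+01 2.e-02] [-1.26082439  0.35784889  9.06542661] 61.220844984054565
```

View pics/g5.png

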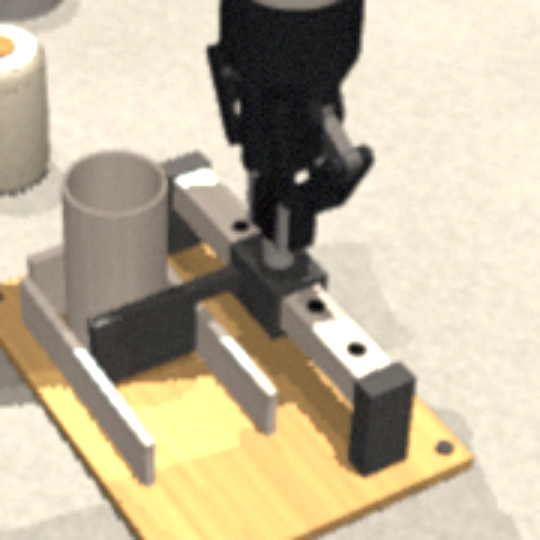

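The section has moved one hole: two free holes, at (317,306) and (357,349), now show behind it. The knob is held at (280,225), and the mould stands upright between the stop and the end plate. The tool is 40.0 mm along and back to its original height within 0.02 mm, pressing with 9 N, so the pin is home.

```bash
python3 -c "
from cell import order
print(order.close_job())"
```

```text
the job is handed in; nothing more can be done
None
```

The job is handed in: the mould stands upright in the bay, the section is one hole along with the pin home as far as tool height and force show, the knob is still held, and the gripper kept clear of the spool, tin and jar; no verdict was returned.

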